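Spin down the loose wing nut of a flower press

TASK

One wing nut of the flower press, the brass one, has been left loose: using only fingertip pushes on its wings, turn it clockwise (seen from above), stroke after stroke, until it is fully home on its washer. Do not pinch the nut, do not lift or shove the press out of its place, leave everything else on the table and the pencil on the press as they are, and finish with the hand clear of everything.

Things in the scene. Friction and masses are not known exactly. Their poses are not given: they have to be found in the camera images.
- wing_nut (a joint): How far the brass wing nut is unscrewed, in rad: 0 = fully home on its washer (a hard stop), larger = backed off; it falls as the nut turns clockwise seen from above. Starts between 4.5 and 7.5. The loose thread takes about 0.02 N m to turn (about 1 N at a wing); the nut stays where it is left and sinks 1.5 mm for each turn.
- nut_mid (a point): On the axis of the brass wing nut, half-way up its ears, 17.5 mm above its underside (wing tops are 7.5 mm above this point; the press's wooden top lies 19.5 mm below it with the nut home, up to 21.5 mm backed off). Turns and sinks with the nut; z up, x along the line of the two wings, which are alike. 51 mm across the wing tips.
- bolt_end (a point): Upper end of the fixed 10 mm steel bolt that carries the brass nut, on the nut's axis; 102 mm above the table. It stands 5 mm above the wing tips when the nut is home, 3 mm when it is backed off most.
- press: Wooden flower press, free-standing on four rubber feet, at any angle: two beech boards 250 x 190 x 18 mm, card and paper between, top face 70 mm above the table; 2 to 2.9 kg; a sideways push over about 9 N can slide it. Origin at the centre of its underside, x along the 250 mm side. Bolts at x +-105, y +-75 mm: brass nut at (+105, +75), like-sized tight steel wing nuts on the other three.
- far_corner (a point): Point on the top face of the press at the bolt diagonally opposite the brass nut, at (-105, -75) mm in the press frame, 70 mm above the table.
- wing_fronts: The tightening faces of the brass wings, met by a clockwise push: the +y face of the wing at +x, the -y face of the one at -x. Origin on the axis at the nut's underside, axes as nut_mid. Each wing is 5 mm thick, leaves the hub aslant and ends in a round ear, 15 mm in diameter, centred 18 mm off the axis. Hub: a cone 21 mm wide at the foot, 17 mm on top, 12 mm high.
- wing_backs: The opposite faces of the two wings (the -y face of the wing at +x, the +y face of the wing at -x), which a fingertip need not touch. Origin and axes as wing_fronts.
- rim_a: Outer edge (top and end) of the ear of the wing at +x of the brass nut. Origin and axes as wing_fronts.
- rim_b: Outer edge (top and end) of the ear of the wing at -x of the brass nut. Origin and axes as wing_fronts.
- hub_a: The +y half of the hub of the brass nut. Origin and axes as wing_fronts.
- hub_b: The -y half of the hub of the brass nut. Origin and axes as wing_fronts.
- pencil: Green pencil, 127 x 7 x 7 mm, lying on the middle of the top of the press roughly along its long side. Origin under the middle of its 110 mm barrel, point to its +x. Bystander.
- coaster: Six-sided wooden coaster, 104 mm over its corners, 14 mm thick, lying on the table. Origin at the centre of its underside. Bystander.
- petal_jar: Amber glass jar with copper lid, 64 mm in diameter, 85 mm high. Origin at the centre of its base. Bystander.
- mug: Blue mug, 80 mm in diameter, 90 mm high, handle at its +y. Origin at the centre of its base. Bystander.
- rabbit: Sitting rabbit figurine of white and black ceramic, 84 mm wide, 172 mm high with its ears. Origin at the centre of its base. Bystander.
- jug: Brown stoneware jug, 116 mm in diameter, 135 mm high, small handle at its +y. Origin at the centre of its base. Bystander.
- photo_frame: White picture frame, 200 mm wide and 150 mm high, standing on its foot, picture to its +x. Origin under the picture's lower edge. Bystander.

How it is judged:
By the outcome, as a careful person would: the job done as asked, in the order asked, and still so for the second after the job is handed in, with the robot touching nothing.
It also fails if it takes over 61 s, if anything falls off the work surface, if the arm or the gripper's body presses on something with over 40 N, if the wrist force passes 120 N, or if a joint passes its speed limit or range.

ROBOT

A 7-joint arm with a two-finger parallel gripper is mounted at the origin on the work surface. World frame = base frame: x ahead of the robot, y to its left, z up, the work surface at z = 0. Lengths are in mm, angles in degrees, forces in N, time in s.
With the tool pointing down it reaches from about 425 to 800 mm from the base axis. Payload 8.3 kg.
Tool frame: the origin (TCP) lies at the very end of the fingers, on their centre line; the grasp point (between the pads) lies 19 mm behind it; z points along the fingers, y is the line along which they close (so a half turn about z gives the same grasp; the last joint's range is limited). The gripper opens to 85 mm and grips with 20 to 120 N. Pads are 22 mm wide; open, the fingers measure 114 mm over their backs; the gripper's body (76 mm by 85 mm) begins 54 mm behind the grasp point. The pads swing forward as they close: fully open they stand 13 mm farther back than shut.
Start: joints at [60.052, 21.967, 0.94, 78.501, -0.361, 79.538, -2.664], TCP at [277.388, -560.053, 231.279] pointing down, gripper open.
Joint ranges: [-169.22, 169.22], [-14.56, 117.87], [-87.37, 89.26], [10.42, 133.3], [-82.24, 262.24], [0.94, 117.77], [-172.7, 172.7]. Speed limits (degrees/s): [136.94, 136.94, 172.46, 172.46, 180, 180, 180].

INTERFACE

Orientations are given as [roll, pitch, yaw] about the fixed x, y, z axes, in that order (R = Rz(yaw) Ry(pitch) Rx(roll)).
In Python, from workcell import * gives the robot as it stands.
- The arm moves only by the shell command python3 -m jog 'ROWS'. ROWS is text: rows parted by semicolons, each of 7 numbers parted by spaces: the shift along the world's x, y, z in m, then the turn, a rotation vector about the world's x, y, z in degrees, then the gripper command: -1 is shut, 1 is fully open, values between are in proportion. In form: tx ty tz ax ay az fingers; .... A call has 1 to 12 rows; each row is the pose to reach, as a shift and turn from the pose commanded when the call began; what a row does not reach only later rows make up. A row lasts 1/8 s, in which the tool goes at most 62.5 mm and 10.7 degrees, less where a joint would pass 70% of its speed; a pose out of reach is approached as far as the arm can. A call with a gripper value outside its range is refused whole. The fingers move at their own pace and stop on an object; the grip force is fixed at half the most. Time passes only in rows, so rows that repeat a pose let the fingers close. It gives the time, the measured TCP pose, the force, the opening and the grip force at its end, in the units of the state.
- get_state(): the state, without advancing time (a new reading comes with each control period).
- get_image(name): name is "scene" or "top" or "wrist"; returns a dict with "image" (480x640x3 uint8, blue, green, red), "camera_matrix" (3x3 intrinsics, pixels), "distortion" ([k1, k2, p1, p2, k3] as OpenCV has them; the pictures are not rectified), "pose" (4x4, takes a point from camera to world coordinates). Camera axes: x right, y down, z forward; pixel columns grow to the right and rows downward; lengths in mm; the calibration is good to about 2 mm. A picture is of the moment at which its call begins. There is no depth.
- sign_off(): hands the job in; it is judged then, once.
The state is a dict: "time_s": time; "joint_pos": joint angles; "dq": joint speeds; "effort": joint torques, N m; "position": TCP position; "tcp_rot": TCP orientation; "ft_force": force on the tool from outside, world axes, zero at the start; "torque": the same for the moment, N m; "gripper_width": finger opening in mm; "finger_force": force on a finger pad.
Only numpy, scipy, OpenCV 4.12 (cv2) and the standard library are available. Lean on these libraries where they do the work, as an engineer would, in place of code of your own. Each camera call takes 0.05 s, during which the arm holds its last target. There are 200 camera calls.

## Working session

There is one attempt and no reset: what is moved stays moved. The work goes in short steps, Python scripts to look and compute and a shell command to move; the robot and the scene stay as the last step left them, time stands still between calls to the robot, and variables do not carry over. Pictures are saved under pics/ and viewed, at most 10 in all, crops included, and the job is handed in when it is done.

```bash
mkdir -p pics; python3 - <<'E'
from workcell import *
import cv2
for n in ("scene","top"):
    d=get_image(n); cv2.imwrite(f"pics/{n}0.png",d["image"]); print(n,d["camera_matrix"],d["pose"],d["distortion"])
s=get_state(); print(s)
E
```

```text
scene [[454.11317145   0.         308.07537584]
 [  0.         454.11317145 242.94567811]
 [  0.           0.           1.        ]] [[ 2.42208325e-02  7.89740641e-01 -6.12962536e-01  1.25999394e+03]
 [ 9.99658473e-01 -1.31145561e-02  2.26040935e-02 -5.58007376e+01]
 [ 9.81263972e-03 -6.13300683e-01 -7.89788569e-01  8.77850117e+02]
 [ 0.00000000e+00  0.00000000e+00  0.00000000e+00  1.00000000e+00]] [0.02574502 0.         0.         0.         0.        ]
top [[457.48512511   0.         321.26057033]
 [  0.         457.48512511 248.27415698]
 [  0.           0.           1.        ]] [[-3.19704110e-02 -9.79298104e-01  1.99882756e-01  4.16506153e+02]
 [-9.99487006e-01  3.09439297e-02 -8.25823412e-03 -2.53025961e+01]
 [ 1.90211506e-03 -2.00044237e-01 -9.79785020e-01  1.17493369e+03]
 [ 0.00000000e+00  0.00000000e+00  0.00000000e+00  1.00000000e+00]] [0.03483651 0.         0.         0.         0.        ]
{'time_s': 0.1, 'joint_pos': array([60.05168062, 22.00969729,  0.93818572, 78.55413037, -0.36250303,
       79.53809487, -2.66358109]), 'dq': array([ 0.00557536, -0.12590225,  0.03937532, -0.13530889, -0.0372158 ,
        0.02406184,  0.03752684]), 'effort': array([ 3.40570194e-03, -6.29129291e+01,  8.47682934e-01, -3.72761106e+01,
        1.68453885e-02,  1.03116181e-02, -1.00629478e-05]), 'position': array([ 277.19906298, -559.66839748,  230.39601632]), 'tcp_rot': array([-1.79900832e+02, -1.69767762e-04,  2.63484793e+01]), 'ft_force': array([-0.49336318,  0.6359467 ,  0.27465911]), 'torque': array([ 0.01487753,  0.00265919, -0.00098608]), 'finger_force': 0.0, 'gripper_width': 85.66746184874202}
```

View pics/top0.png

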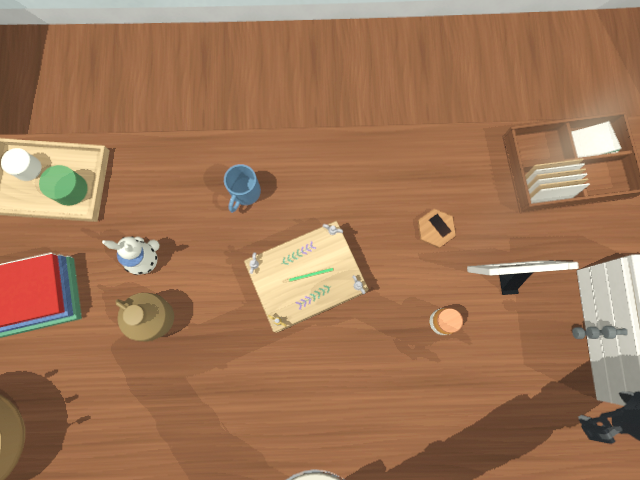

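View pics/scene0.png

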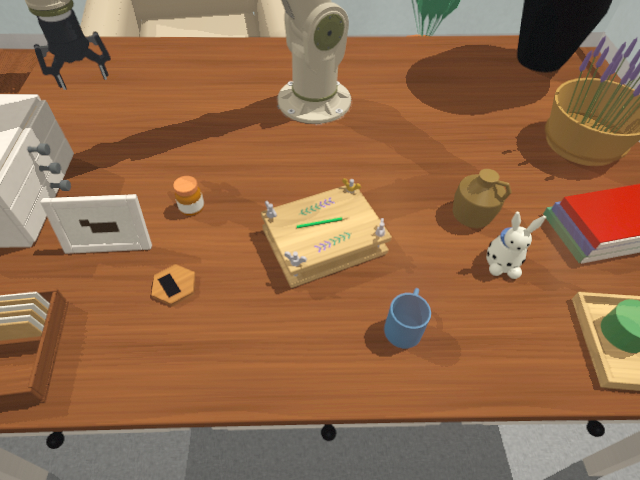

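The top view shows the press centred near (306,277), with the brass nut at about (278,320) and the steel nuts at (254,263), (334,230) and (360,284). The scene view shows the brass nut at (351,186), the jug at (478,200) to its left, and the jar and mug well clear. Next I'll triangulate it.

```bash
cat > h.py <<'E'
from workcell import *
import numpy as np, cv2
def ray(d,uv):
    p=cv2.undistortPoints(np.array([[uv]],float),d["camera_matrix"],d["distortion"])[0,0]
    T=np.array(d["pose"]); return T[:3,3],T[:3,:3]@[p[0],p[1],1]
def atz(d,uv,z):
    o,r=ray(d,uv); return o+r*(z-o[2])/r[2]
def proj(d,P):
    T=np.linalg.inv(d["pose"]); q,_=cv2.projectPoints(np.atleast_2d(P).astype(float),cv2.Rodrigues(T[:3,:3])[0],T[:3,3],d["camera_matrix"],d["distortion"]); return q[:,0]
E
python3 - <<'E'
from h import *
t=get_image("top"); s=get_image("scene"); w=get_image("wrist")
for uv in [(278,320),(254,263),(334,230),(360,284)]: print("top",atz(t,uv,92).round(1))
for uv in [(351,186),(380,230),(295,259),(270,211)]: print("scene",atz(s,uv,92).round(1))
print(w["pose"],w["camera_matrix"])
a=cv2.resize(t["image"][290:350,240:320],None,fx=5,fy=5,interpolation=2)
b=cv2.resize(s["image"][156:216,311:391],None,fx=5,fy=5,interpolation=2)
cv2.imwrite("pics/c.png",np.hstack([a,b]))
E
```

```text
top [469.6  72.1  92. ]
top [606.5 127.9  92. ]
top [681.9 -66.9  92. ]
top [ 547.9 -123.7   92. ]
scene [476.7  75.2  92. ]
scene [616.  128.9  92. ]
scene [692.9 -62.2  92. ]
scene [ 555.  -119.2   92. ]
[[ 4.43992676e-01 -8.63391821e-01 -2.39635279e-01  3.38297796e+02]
 [-8.96028111e-01 -4.28425218e-01 -1.16556669e-01 -5.31887126e+02]
 [-2.03172160e-03  2.66470254e-01 -9.63841001e-01  3.72539509e+02]
 [ 0.00000000e+00  0.00000000e+00  0.00000000e+00  1.00000000e+00]] [[395.97743303   0.         315.46939802]
 [  0.         395.97743303 242.62539919]
 [  0.           0.           1.        ]]
```

View pics/c.png

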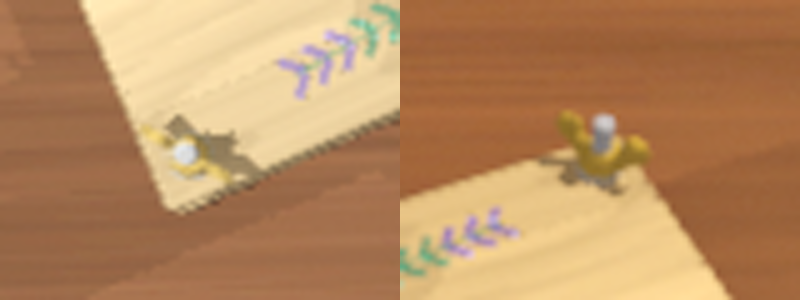

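The crops put the bolt end at top px (276.6,320.4) and scene px (351.8,179.6), with the wings lying roughly along 60°/-120° in world. I'll move above the nut for a closer look with the wrist camera.

```bash
python3 -m jog '0.05 0.16 0 0 0 18 -1;0.1 0.32 0 0 0 36 -1;0.193 0.633 0 0 0 72 -1;0.193 0.633 0 0 0 72 -1;0.193 0.633 0 0 0 72 -1;0.193 0.633 0 0 0 72 -1;0.193 0.633 0 0 0 72 -1;0.193 0.633 0 0 0 72 -1;0.193 0.633 0 0 0 72 -1;0.193 0.633 0 0 0 72 -1;0.193 0.633 0 0 0 72 -1;0.193 0.633 0 0 0 72 -1'
python3 - <<'E'
from h import *
t=get_image("top"); s=get_image("scene"); w=get_image("wrist")
o1,r1=ray(t,(276.6,320.4)); o2,r2=ray(s,(351.8,179.6))
k=np.linalg.lstsq(np.c_[r1,-r2],o2-o1,rcond=None)[0]
print("tri",o1+k[0]*r1,o2+k[1]*r2, atz(t,(276.6,320.4),102),atz(s,(351.8,179.6),102))
cv2.imwrite("pics/w1.png",w["image"]); st=get_state(); print(st["position"],st["tcp_rot"],st["joint_pos"],st["time_s"])
print(proj(w,[(470,73,102)]), proj(w,st["position"]))
E
```

```text
time_s: 1.75
position: [470.4, 76.5, 231.3]
tcp_rot: [180.0, -0.1, 98.7]
ft_force: [-0.4, -0.1, -0.9]
gripper_width: -0.4
finger_force: 0.0
tri [468.11792716  74.20597269 104.98338178] [468.29976861  76.69195033 105.2233567 ] [468.26183817  74.48343609 102.        ] [464.99686372  77.2447026  102.        ]
[470.25119904  71.83373375 231.06706605] [-1.79963142e+02  2.35071385e-02  9.82787436e+01] [ 23.62804028   6.02014528 -38.53526847  99.57277777   3.884666
  75.78215436  -7.43224154] 1.9
[[315.02206867 229.55594856]] [[314.29212375 309.86552375]]
```

View pics/w1.png

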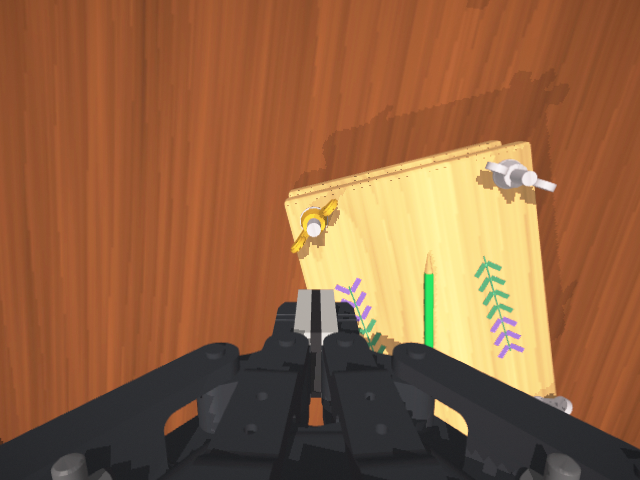

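The wrist view shows the bolt end at (314,229), which agrees with (470,73). The wing ears are near (333,203) and (296,250). The shut fingertips appear about 14 mm wide across the closing line. I'll take a settled close crop to refine this.

```bash
python3 -m jog '0 0 -0.02 0 0 0 -1;0 0 -0.04 0 0 0 -1;0 0 -0.04 0 0 0 -1;0 0 -0.04 0 0 0 -1'
python3 - <<'E'
from h import *
w=get_image("wrist"); st=get_state(); print(st["position"],st["tcp_rot"],st["joint_pos"],st["ft_force"])
u,v=proj(w,[(470,73,102)])[0]; print(u,v)
u,v=int(u),int(v); x0,y0=u-50,v-50; print(x0,y0)
cv2.imwrite("pics/w2.png",cv2.resize(w["image"][y0:y0+100,x0:x0+100],None,fx=6,fy=6,interpolation=2))
import pickle; pickle.dump(w,open("w2.pkl","wb"))
E
```

```text
time_s: 2.4
position: [470.7, 72.2, 192.1]
tcp_rot: [180.0, 0.0, 98.3]
ft_force: [0.3, -0.0, 0.3]
gripper_width: -0.0
finger_force: 0.0
[470.9144163   72.44789321 192.24656823] [1.79926404e+02 1.34682270e-02 9.82850111e+01] [ 23.18166928   7.77369129 -38.64033037 103.0258552    5.15192468
  70.8878967   -8.60073827] [1.09197641 0.15451954 0.58118338]
313.99236040414974 243.6262597874331
263 193
```

View pics/w2.png

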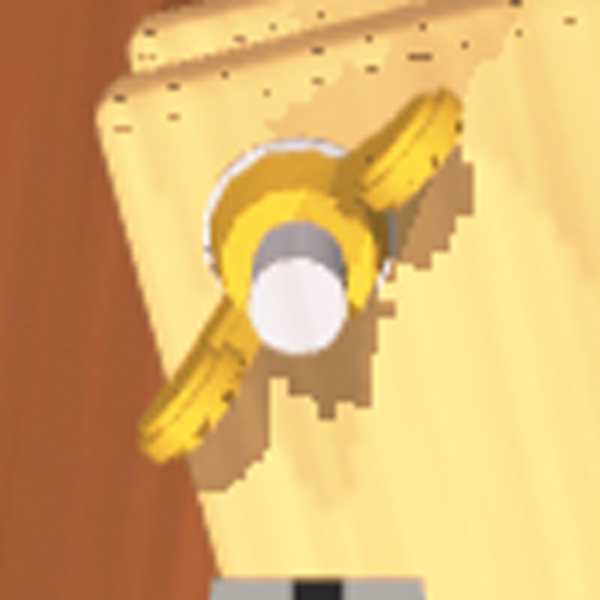

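The crop shows the bolt end at (298,305), which is px (312.7,243.8). The wing tips are at about (150,440) and (455,108).

```bash
python3 - <<'E'
from h import *
import pickle; w=pickle.load(open("w2.pkl","rb"))
f=lambda c,z: atz(w,(263+c[0]/6,193+c[1]/6),z)
b=f((298,305),102); a=f((150,440),93); c=f((455,108),93); print(b,a,c,np.linalg.norm(a-c),(a+c)/2)
d=c-a; phi=np.degrees(np.arctan2(d[1],d[0])); print("phi",phi)
E
```

```text
[469.22108546  72.75456301 102.        ] [455.98371028  53.15391671  93.        ] [482.50768023  93.41618493  93.        ] 48.21380740139007 [469.24569525  73.28505082  93.        ]
phi 56.623914219030254
```

Axis (469.3,73), wings at 56.6°/236.6°, tip to tip 48 mm (fits the 51 mm given). The fingertip goes to the front of the wing at 236.6°, with about 3 mm clearance.

```bash
python3 -m jog '0.001 -0.012 0 0 0 10 -1;0.001 -0.025 0 0 0 20 -1;0.001 -0.025 0 0 0 30 -1;0.001 -0.025 0 0 0 40 -1;0.001 -0.025 -0.02 0 0 48 -1;0.001 -0.025 -0.05 0 0 48 -1;0.001 -0.025 -0.08 0 0 48 -1;0.001 -0.025 -0.095 0 0 48 -1;0.001 -0.025 -0.104 0 0 48 -1;0.001 -0.025 -0.104 0 0 48 -1;0.001 -0.025 -0.104 0 0 48 -1'
python3 - <<'E'
from h import *
w=get_image("wrist"); st=get_state(); print(st["position"],st["tcp_rot"],st["joint_pos"],st["ft_force"],st["torque"])
cv2.imwrite("pics/w3.png",w["image"])
E
```

```text
time_s: 3.82
position: [472.1, 48.1, 88.2]
tcp_rot: [180.0, 0.1, 146.3]
ft_force: [0.5, 0.9, 0.0]
gripper_width: 0.0
finger_force: 0.0
[472.08293522  48.04049222  88.15953683] [1.79955142e+02 7.13912381e-02 1.46344542e+02] [ 26.26251639  15.00065933 -40.49034613 110.65250103  11.42295722
  58.26137485  37.04167121] [ 0.11023245 -0.05747654  0.67850854] [-0.01049075 -0.04986975 -0.04450939]
```

View pics/w3.png

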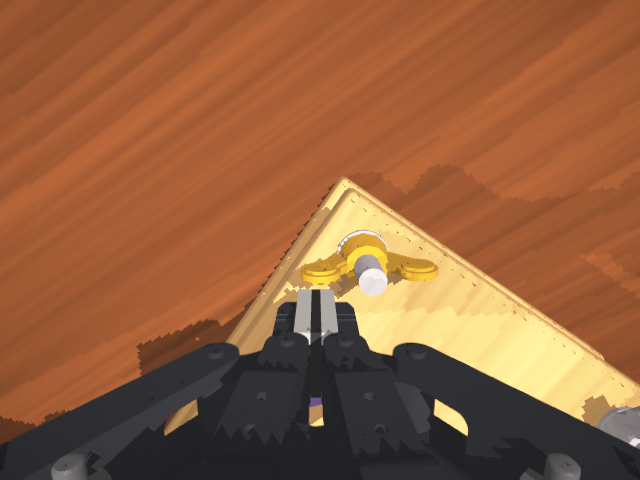

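The tip stands just in front of the left wing's (320,272) front face, with the bolt at (372,282). Now I'll work out the arc rows.

```bash
cat > arc.py <<'E'
from h import *
import sys
# r, off: tip centre in nut frame; total angle; step
A=np.array([469.3,73.0])
def rows(r,off,tot,step,yaw=None):
    st=get_state(); p=st["position"]; y0=st["tcp_rot"][2]; yaw=y0 if yaw is None else yaw
    for k in range(int(tot/step)+1):
        y=np.radians(yaw-k*step); u=np.array([-np.sin(y),np.cos(y)]); x=np.array([np.cos(y),np.sin(y)])
        t=A+r*u-off*x
        print("%.4f %.4f %.4f  turn %.1f"%(*((t-p[:2])/1000),(88-p[2])/1000,yaw-k*step-y0))
    print(p.round(1),y0.round(1),st["ft_force"].round(1),st["torque"].round(3))
rows(*map(float,sys.argv[1:]))
E
python3 arc.py 20 13.5 110 10
```

```text
-0.0026 0.0008 -0.0002  turn 0.0
-0.0068 0.0012 -0.0002  turn -10.0
-0.0109 0.0022 -0.0002  turn -20.0
-0.0147 0.0040 -0.0002  turn -30.0
-0.0182 0.0064 -0.0002  turn -40.0
-0.0212 0.0093 -0.0002  turn -50.0
-0.0236 0.0128 -0.0002  turn -60.0
-0.0254 0.0166 -0.0002  turn -70.0
-0.0265 0.0206 -0.0002  turn -80.0
-0.0269 0.0248 -0.0002  turn -90.0
-0.0266 0.0290 -0.0002  turn -100.0
-0.0255 0.0331 -0.0002  turn -110.0
[472.1  48.   88.2] 146.3 [ 0.1 -0.1  0.7] [-0.01  -0.05  -0.045]
```

```bash
python3 -m jog '-0.0026 0.0008 0 0 0 0 -1;-0.0068 0.0012 0 0 0 -10 -1;-0.0109 0.0022 0 0 0 -20 -1;-0.0147 0.004 0 0 0 -30 -1;-0.0182 0.0064 0 0 0 -40 -1;-0.0212 0.0093 0 0 0 -50 -1;-0.0236 0.0128 0 0 0 -60 -1;-0.0254 0.0166 0 0 0 -70 -1;-0.0265 0.0206 0 0 0 -80 -1;-0.0269 0.0248 0 0 0 -90 -1;-0.0269 0.0248 0 0 0 -90 -1'
python3 arc.py 20 13.5 90 10
python3 - <<'E'
from h import *
cv2.imwrite("pics/w4.png",get_image("wrist")["image"])
E
```

```text
time_s: 5.25
position: [444.3, 73.1, 87.5]
tcp_rot: [180.0, -0.0, 56.5]
ft_force: [-0.0, 1.0, 0.9]
gripper_width: 0.1
finger_force: 0.0
0.0008 -0.0003 0.0005  turn 0.0
0.0012 0.0039 0.0005  turn -10.0
0.0022 0.0080 0.0005  turn -20.0
0.0040 0.0118 0.0005  turn -30.0
0.0064 0.0153 0.0005  turn -40.0
0.0093 0.0183 0.0005  turn -50.0
0.0127 0.0207 0.0005  turn -60.0
0.0165 0.0225 0.0005  turn -70.0
0.0206 0.0237 0.0005  turn -80.0
0.0248 0.0241 0.0005  turn -90.0
[444.3  73.1  87.5] 56.5 [-0.   1.   0.9] [ 0.02   0.096 -0.029]
```

View pics/w4.png

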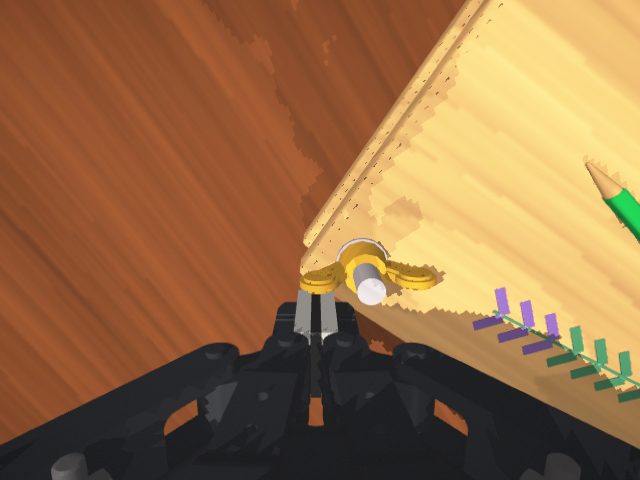

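The wing (320,280) has stayed against the fingertip and turned with it by about 90°. The press has not moved. I'll continue the stroke.

```bash
python3 -m jog '0.0012 0.0039 0 0 0 -10 -1;0.0022 0.008 0 0 0 -20 -1;0.004 0.0118 0 0 0 -30 -1;0.0064 0.0153 0 0 0 -40 -1;0.0093 0.0183 0 0 0 -50 -1;0.0127 0.0207 0 0 0 -60 -1;0.0165 0.0225 0 0 0 -70 -1;0.0206 0.0237 0 0 0 -80 -1;0.0248 0.0241 0 0 0 -90 -1;0.0248 0.0241 0 0 0 -90 -1'
python3 arc.py 20 17 10 10
python3 -c "
from h import *
print(get_state()['joint_pos'].round(1))"
```

```text
time_s: 6.55
position: [469.3, 96.8, 87.2]
tcp_rot: [180.0, 0.0, -33.4]
ft_force: [-0.4, -0.5, -0.1]
gripper_width: 0.4
finger_force: 0.2
-0.0031 0.0023 0.0008  turn 0.0
0.0014 0.0024 0.0008  turn -10.0
[469.3  96.8  87.2] -33.4 [-0.4 -0.5 -0.1] [ 0.02   0.117 -0.021]
[   3.    12.8  -20.7  110.7    5.3   57.4 -143.5]
```

```bash
python3 -m jog '-0.003 0.002 0.001 0 0 0 -1;-0.003 0.002 0.04 0 0 0 -1;-0.003 0.002 0.04 0 0 10 -1;-0.003 -0.005 0.04 0 0 20 -1;0 -0.015 0.04 0 0 30 -1;0.003 -0.025 0.04 0 0 40 -1;0.003 -0.035 0.04 0 0 50 -1;0.003 -0.045 0.04 0 0 60 -1;0.003 -0.05 0.04 0 0 70 -1;0.003 -0.05 0.04 0 0 80 -1;0.003 -0.05 0.04 0 0 90 -1;0.003 -0.05 0.04 0 0 100 -1'
python3 -m jog '0 0 0 0 0 10 -1;0 0 0 0 0 20 -1;0 0 0 0 0 30 -1;0 0 0 0 0 40 -1;0 0 0 0 0 50 -1;0 0 0 0 0 60 -1;0 0 0 0 0 70 -1;0 0 0 0 0 80 -1;0 0 0 0 0 80 -1;0 0 0 0 0 80 -1'
python3 arc.py 20 16.5 1 10 146.6
python3 - <<'E'
from h import *
cv2.imwrite("pics/w5.png",get_image("wrist")["image"][120:400])
E
```

```text
time_s: 8.05
position: [472.3, 46.9, 127.6]
tcp_rot: [180.0, -0.0, 66.9]
ft_force: [-0.4, -1.1, 0.5]
gripper_width: 0.1
finger_force: 0.0
time_s: 9.3
position: [472.3, 46.8, 127.4]
tcp_rot: [180.0, 0.0, 146.2]
ft_force: [0.1, 0.2, 0.2]
gripper_width: 0.1
finger_force: 0.0
-0.0002 0.0004 -0.0394  turn 0.4
[472.3  46.8 127.4] 146.2 [0.1 0.2 0.2] [-0.027  0.003 -0.005]
```

View pics/w5.png

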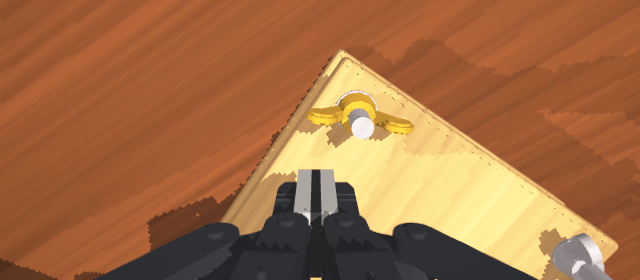

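The wing line is back near the start angle, about 6° past it, with the left wing at (323,237) in full-frame pixels. So about 186° is done. Now the second stroke, starting fast and then in small chunks with a force check after each.

```bash
cat > chk.py <<'E'
from h import *
st=get_state(); y=np.radians(st["tcp_rot"][2]); x=np.array([np.cos(y),np.sin(y)])
f=-st["ft_force"][:2]@x; print("CHK push %.2f yaw %.1f"%(f,st["tcp_rot"][2]),st["position"].round(1))
raise SystemExit(f>3)
E
python3 arc.py 20 13.5 50 10 | tail -8
echo; python3 - <<'E'
# 6-degree incremental shifts from yaw 96.6 on
import numpy as np
def T(y): y=np.radians(y); return 20*np.array([-np.sin(y),np.cos(y)])-13.5*np.array([np.cos(y),np.sin(y)])
for k in range(22):
    y=96.6-6*k; print(round(y,1),((T(y-6)-T(y))/1000).round(4))
E
```

```text
-0.0029 0.0020 -0.0394  turn 0.0
-0.0071 0.0024 -0.0394  turn -10.0
-0.0112 0.0035 -0.0394  turn -20.0
-0.0150 0.0052 -0.0394  turn -30.0
-0.0184 0.0076 -0.0394  turn -40.0
-0.0214 0.0106 -0.0394  turn -50.0
[472.3  46.8 127.4] 146.2 [ 0.7 -0.1 -0.3] [ 0.003  0.026 -0.028]

96.6 [-0.0015  0.002 ]
90.6 [-0.0013  0.0022]
84.6 [-0.0011  0.0023]
78.6 [-0.0008  0.0024]
72.6 [-0.0006  0.0025]
66.6 [-0.0003  0.0025]
60.6 [-0.0001  0.0025]
54.6 [0.0002 0.0025]
48.6 [0.0005 0.0025]
42.6 [0.0007 0.0024]
36.6 [0.001  0.0023]
30.6 [0.0012 0.0022]
24.6 [0.0014 0.0021]
18.6 [0.0016 0.0019]
12.6 [0.0018 0.0017]
6.6 [0.002  0.0015]
0.6 [0.0022 0.0013]
-5.4 [0.0023 0.0011]
-11.4 [0.0024 0.0008]
-17.4 [0.0025 0.0006]
-23.4 [0.0025 0.0003]
-29.4 [0.0025 0.0001]
```

```bash
python3 -m jog '0 0 -0.03 0 0 0 -1;0 0 -0.0385 0 0 0 -1;0 0 -0.039 0 0 0 -1;-0.0029 0.002 -0.039 0 0 0 -1;-0.0071 0.0024 -0.039 0 0 -10 -1;-0.0112 0.0035 -0.039 0 0 -20 -1;-0.015 0.0052 -0.039 0 0 -30 -1;-0.0184 0.0076 -0.039 0 0 -40 -1;-0.0214 0.0106 -0.039 0 0 -50 -1;-0.0214 0.0106 -0.039 0 0 -50 -1;-0.0214 0.0106 -0.039 0 0 -50 -1' >/dev/null && python3 chk.py &&
python3 -m jog '-0.0015 0.002 0 0 0 -6 -1;-0.0015 0.002 0 0 0 -6 -1' >/dev/null && python3 chk.py &&
python3 -m jog '-0.0013 0.0022 0 0 0 -6 -1;-0.0013 0.0022 0 0 0 -6 -1' >/dev/null && python3 chk.py &&
python3 -m jog '-0.0011 0.0023 0 0 0 -6 -1;-0.0011 0.0023 0 0 0 -6 -1' >/dev/null && python3 chk.py &&
python3 -m jog '-0.0008 0.0024 0 0 0 -6 -1;-0.0008 0.0024 0 0 0 -6 -1' >/dev/null && python3 chk.py &&
python3 -m jog '-0.0006 0.0025 0 0 0 -6 -1;-0.0006 0.0025 0 0 0 -6 -1' >/dev/null && python3 chk.py &&
python3 -m jog '-0.0003 0.0025 0 0 0 -6 -1;-0.0003 0.0025 0 0 0 -6 -1' >/dev/null && python3 chk.py &&
python3 -m jog '-0.0001 0.0025 0 0 0 -6 -1;-0.0001 0.0025 0 0 0 -6 -1' >/dev/null && python3 chk.py &&
python3 -m jog '0.0002 0.0025 0 0 0 -6 -1;0.0002 0.0025 0 0 0 -6 -1' >/dev/null && python3 chk.py
```

```text
CHK push 0.53 yaw 96.6 [451.3  57.6  88.8]False
```

```bash
sed -i 's/SystemExit(f>3)/SystemExit(int(f>3))/' chk.py
python3 -m jog '-0.0015 0.002 0 0 0 -6 -1;-0.0015 0.002 0 0 0 -6 -1' >/dev/null && python3 chk.py &&
python3 -m jog '-0.0013 0.0022 0 0 0 -6 -1;-0.0013 0.0022 0 0 0 -6 -1' >/dev/null && python3 chk.py &&
python3 -m jog '-0.0011 0.0023 0 0 0 -6 -1;-0.0011 0.0023 0 0 0 -6 -1' >/dev/null && python3 chk.py &&
python3 -m jog '-0.0008 0.0024 0 0 0 -6 -1;-0.0008 0.0024 0 0 0 -6 -1' >/dev/null && python3 chk.py &&
python3 -m jog '-0.0006 0.0025 0 0 0 -6 -1;-0.0006 0.0025 0 0 0 -6 -1' >/dev/null && python3 chk.py &&
python3 -m jog '-0.0003 0.0025 0 0 0 -6 -1;-0.0003 0.0025 0 0 0 -6 -1' >/dev/null && python3 chk.py &&
python3 -m jog '-0.0001 0.0025 0 0 0 -6 -1;-0.0001 0.0025 0 0 0 -6 -1' >/dev/null && python3 chk.py &&
python3 -m jog '0.0002 0.0025 0 0 0 -6 -1;0.0002 0.0025 0 0 0 -6 -1' >/dev/null && python3 chk.py; python3 arc.py 20 13.5 1 10
```

```text
CHK push -0.60 yaw 90.5 [449.7  59.5  88.5]
CHK push 0.85 yaw 84.6 [448.3  61.6  88.4]
CHK push -0.74 yaw 78.6 [447.1  64.   88.3]
CHK push -0.06 yaw 72.6 [446.2  66.4  88.3]
CHK push -0.07 yaw 66.6 [445.6  68.8  88.2]
CHK push 0.51 yaw 60.6 [445.3  71.3  88.3]
CHK push 1.24 yaw 54.6 [445.3  73.8  88.3]
CHK push 0.68 yaw 48.6 [445.5  76.3  88.3]
-0.0001 -0.0002 -0.0003  turn 0.0
[445.5  76.3  88.3] 48.6 [-0.1 -0.8 -1.2] [-0.027  0.049  0.033]
```

Tracking is accurate, so I'll keep going.

```bash

python3 -m jog '0.0005 0.0025 0 0 0 -6 -1;0.0005 0.0025 0 0 0 -6 -1' >/dev/null && python3 chk.py &&
python3 -m jog '0.0007 0.0024 0 0 0 -6 -1;0.0007 0.0024 0 0 0 -6 -1' >/dev/null && python3 chk.py &&
python3 -m jog '0.001 0.0023 0 0 0 -6 -1;0.001 0.0023 0 0 0 -6 -1' >/dev/null && python3 chk.py &&
python3 -m jog '0.0012 0.0022 0 0 0 -6 -1;0.0012 0.0022 0 0 0 -6 -1' >/dev/null && python3 chk.py &&
python3 -m jog '0.0014 0.0021 0 0 0 -6 -1;0.0014 0.0021 0 0 0 -6 -1' >/dev/null && python3 chk.py &&
python3 -m jog '0.0016 0.0019 0 0 0 -6 -1;0.0016 0.0019 0 0 0 -6 -1' >/dev/null && python3 chk.py &&
python3 -m jog '0.0018 0.0017 0 0 0 -6 -1;0.0018 0.0017 0 0 0 -6 -1' >/dev/null && python3 chk.py &&
python3 -m jog '0.002 0.0015 0 0 0 -6 -1;0.002 0.0015 0 0 0 -6 -1' >/dev/null && python3 chk.py &&
python3 -m jog '0.0022 0.0013 0 0 0 -6 -1;0.0022 0.0013 0 0 0 -6 -1' >/dev/null && python3 chk.py &&
python3 -m jog '0.0023 0.0011 0 0 0 -6 -1;0.0023 0.0011 0 0 0 -6 -1' >/dev/null && python3 chk.py &&
python3 -m jog '0.0024 0.0008 0 0 0 -6 -1;0.0024 0.0008 0 0 0 -6 -1' >/dev/null && python3 chk.py &&
python3 -m jog '0.0025 0.0006 0 0 0 -6 -1;0.0025 0.0006 0 0 0 -6 -1' >/dev/null && python3 chk.py &&
python3 -m jog '0.0025 0.0003 0 0 0 -6 -1;0.0025 0.0003 0 0 0 -6 -1' >/dev/null && python3 chk.py; python3 arc.py 20 13.5 1 10
```

```text
CHK push -0.20 yaw 42.6 [446.   78.8  88.3]
CHK push -0.71 yaw 36.6 [446.7  81.2  88.3]
CHK push 0.41 yaw 30.6 [447.6  83.5  88.3]
CHK push 0.59 yaw 24.6 [448.8  85.7  88.2]
CHK push 5.13 yaw 18.6 [449.1  87.2  88. ]
0.0011 0.0005 0.0000  turn 0.0
[449.1  87.2  88. ] 18.6 [-4.4 -3.   3. ] [-0.52   1.053 -0.016]
```

At yaw 18.6 the push rose to 5.1 N and the arm stopped short by 1.2 mm: the hard stop, after about 308° (5.4 rad), which is inside the given range. I'll hold briefly, back off, rise and check.

```bash
python3 -m jog '0 0 0 0 0 0 -1;0.0003 0.0001 0 0 0 0 -1;0.0003 0.0001 0 0 0 0 -1' && python3 chk.py
python3 -m jog '-0.003 -0.001 0 0 0 0 -1;-0.007 -0.0025 0 0 0 0 -1;-0.007 -0.0025 0 0 0 0 -1;-0.007 -0.0025 0.05 0 0 0 -1;-0.007 -0.0025 0.1 0 0 0 -1;-0.007 -0.0025 0.1 0 0 0 -1;-0.007 -0.0025 0.1 0 0 0 -1;-0.007 -0.0025 0.1 0 0 0 -1'
python3 - <<'E'
from h import *
w=get_image("wrist"); t=get_image("top"); u,v=proj(w,[(469.3,73,102)])[0]; print(u,v)
x0,y0=int(u)-60,int(v)-60; print(x0,y0)
import pickle; pickle.dump(w,open("w6.pkl","wb"))
a=cv2.resize(w["image"][y0:y0+120,x0:x0+120],None,fx=3.5,fy=3.5,interpolation=2)
b=cv2.resize(t["image"][210:350,230:380],(380,420)); cv2.imwrite("pics/w6.png",np.hstack([a,b]))
E
```

```text
time_s: 14.35
position: [449.1, 87.2, 87.9]
tcp_rot: [180.0, 0.2, 18.7]
ft_force: [-6.4, -3.1, 4.4]
gripper_width: 0.1
finger_force: 3.2
CHK push 7.03 yaw 18.7 [449.1  87.2  87.9]
time_s: 15.35
position: [442.7, 85.2, 186.9]
tcp_rot: [-180.0, 0.1, 18.4]
ft_force: [-0.5, 0.2, -0.2]
gripper_width: -0.5
finger_force: 0.0
346.8650256061179 214.58634518884818
286 154
```

View pics/w6.png

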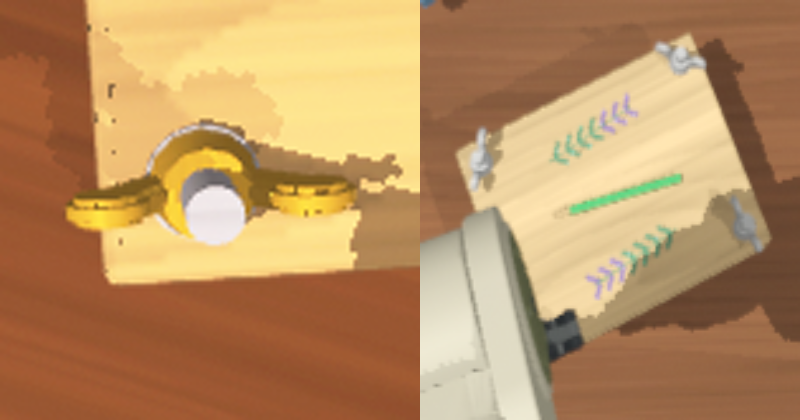

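The bolt end shows at px (347,215) against a predicted (346.9,214.6), so the press has not moved. The pencil and steel nuts look as before, and the nut stopped dead under 7 N at a spot the first stroke passed freely. It is home, so I'll move clear and hand in.

```bash
python3 -m jog '0 0 0.04 0 0 0 -1;0 0 0.08 0 0 0 -1;0 0 0.08 0 0 0 -1;0 0 0.08 0 0 0 -1;0 0 0.08 0 0 0 -1;0 0 0.08 0 0 0 -1' && python3 -c "
from workcell import *
print(sign_off())"
```

```text
time_s: 16.2
position: [443.1, 85.3, 267.4]
tcp_rot: [-180.0, 0.1, 18.3]
ft_force: [0.1, 0.5, 0.2]
gripper_width: -0.0
finger_force: 0.0
the job is handed in; nothing more can be done
None
```

I turned the brass wing nut about 308° clockwise in two fingertip strokes, until it stopped dead under a 7 N push; the press and pencil looked undisturbed in the last pictures, and I handed the job in at 16 s with the hand clear.

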